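Seat the round blank in the die and hold the press lever at its third detent

ROBOT

A 6-joint arm with a two-finger parallel gripper is mounted at the origin on the work surface; the furniture and walls round the work are solid. World frame = base frame: x ahead of the robot, y to its left, z up, the work surface at z = 0. Lengths are in m, angles in rad, forces in N, time in s.
With the tool pointing down it reaches from about 0.3 to 0.775 m from the base axis. Payload 14.6 kg.
Tool frame: the origin (TCP) lies at the very end of the fingers, on their centre line; the grasp point (between the pads) lies ctrl.tcp_to_grasp behind it (ctrl.tcp_to_grasp is the distance from the TCP to the grasp point, in m); x points along the fingers, y is the direction in which the jaws open and shut, and the axes are right-handed (so a half turn about x gives the same grasp; the last joint's range is limited). The gripper opens to 94 mm and grips with 3 to 60 N. Pads are 16 mm wide; open, the fingers measure 119 mm over their backs; the gripper's body (75 mm by 177 mm) begins 78 mm behind the grasp point.
Start: joints at [-1.305, 0.3, 1.521, -0, 1.321, -0.067], TCP at [0.18, -0.52, 0.205] pointing down, gripper open.
Joint ranges: [-3.03, 3.03], [-0.79, 2.21], [0.23, 2.52], [-1.04, 4.18], [0, 3.07], [-2.55, 2.55]. Speed limits (rad/s): [2.22, 2.22, 2.57, 3.14, 3.14, 3.14].

INTERFACE

Orientations are given as [roll, pitch, yaw] about the fixed x, y, z axes, in that order (R = Rz(yaw) Ry(pitch) Rx(roll)).
In Python, from station import ctrl gives the robot as it stands.
- The arm moves only by the tool play_rows, never from a script. Its argument "increments" is a list that holds one entry, the list of rows, each a list of 5 numbers: the closure in counts, from 0 (fully open) to 255 (shut), then the shift along the tool's x, y, z in cm, then the turn about the tool's x in degrees. A call has 1 to 12 rows; each row shifts and turns the commanded pose from where the row before left it, along the tool's axes as they then stand; what a row does not reach is not made up. A row lasts 1/12 s, in which the tool goes at most 41.7 mm and 7.16 degrees, less where a joint would pass 70% of its speed; a pose out of reach is approached as far as the arm can. A call is refused whole if a number of a shift passes 4.17 or a number of a turn 7.16, either way. A call with a gripper value outside its range is refused whole. The fingers move at their own pace and stop on an object; "newtons" is the grip in N (left out, the last holds). Time passes only in rows, so rows that do not move let the fingers close. It gives the time, the measured TCP pose, the force and the opening at its end, in the units of the state.
- ctrl.get_obs(): the state, without advancing time (a new reading comes with each control period).
- ctrl.camera(name): name is "scene" or "top" or "wrist"; returns the picture (400x640x3 uint8, red, green, blue); there is no depth.
- ctrl.calibration(name): a dict with "fx", "fy", "cx", "cy" (pixels), "rvec" (rotation vector, rad) and "tvec" (3), from world to camera coordinates, as OpenCV has them; the wrist camera has in their place "T_tool_cam" (4x4, takes a point from camera to tool coordinates, whose origin is the TCP and whose axes are the tool frame's). Camera axes: x right, y down, z forward; pixel columns grow to the right and rows downward; lengths in m; the calibration is good to about 2 mm. A picture is of the moment at which its call begins: read the wrist's pose just before it. calibration takes no time and is no camera call.
- ctrl.hand_in(): hands the job in, once; it reports no verdict.
The state is a dict: "time_s": time; "qpos": joint angles; "joint_vel": joint speeds; "tau": joint torques, N m; "ee_pos": TCP position; "eef_rot": TCP orientation; "force": force on the tool from outside, world axes, zero at the start; "moment": the same for the moment, N m; "grip_width": finger opening in m.
Only numpy, scipy, OpenCV 4.12 (cv2) and the standard library are available. Lean on these libraries where they do the work, as an engineer would, in place of code of your own. Each camera call takes 0.05 s, during which the arm holds its last target.

TASK

Put the round blank down in the round cavity of the bench press's die and let go of it, with the lever still at rest, and leave the square blank where it lies. Then push the press's spring-return hand lever down past its first two detents to the third, the last, so that the rubber pad presses on the blank, and hold it there: finish while still holding the lever down, for it springs back up if let go.

Things in the scene. Friction and masses are not known exactly. Their poses are not given: they have to be found in the camera images.
- blank_center (a point): centre of the loose round blank, a plain aluminium cylinder 40 mm in diameter and 30 mm high, standing on its flat end on the bench (this point is 15 mm above its underside); about 100 g
- square_center (a point): centre of the loose square blank, plain aluminium, 40 x 40 x 30 mm high; it does not fit the round die and is to be left where it lies. The two blanks may have changed places
- press: small hand press fixed to the bench; origin on the bench top under the die's centre, x from the die back to the lever's pivot, y left of that, z up. Base plate x -50 to 125, y -50 to 50 mm, 8 mm thick; die block 66 x 66 mm, top 24 mm up; posts 85 mm high at x 110, y +-28 mm; on their -y side a steel disc of 46 mm radius with three dark rim notches
- die_mouth (a point): centre of the mouth of the die's round cavity, level with the top of the die block, 24 mm above the bench. The cavity is 44 mm wide and 8 mm deep with a 2 mm chamfer, so the 40 mm blank has 2 mm all round; a seated blank stands 22 mm out of the die and its centre is 7 mm above this point
- lever_hinge (a point): point on the lever's axis of rotation level with the middle of the handle bar: 110 mm behind the die centre, 120 mm to the press's -y side, 70 mm above the bench. The axis runs along the press's y
- lever_grip (a point): middle of the handle bar: round black rubber bar, 18 mm thick, parallel to the press's y, 100 mm from the lever's axis, free for 40 mm to either side of this point (a flat steel stem joins the end nearer the press). It moves with the lever: 168 mm above the bench at rest, 40 mm at the third detent; nothing stands below it
- lever (a joint): lever angle, rad: 0 at rest, grows as the bar is pushed down; detents (bumps only) at 0.55, 1.1, 1.65, stop at 1.73. The spring returns it to 0 from anywhere. Push at the bar: 2 to 8 N on the way, about 10 N at 1.65 with the blank in. The bar is 0.10*cos(1.35-value) m from the axis towards the die (press -x) and 0.10*sin(1.35-value) m above the axis
- pad: round rubber pad, 22 mm, on a sprung rod at the end of the lever's clamp arm (18 mm wide, in the press's middle plane y = 0, 110 mm from the shaft); origin at the centre of its face. At rest the arm stands upright, to 190 mm above the bench, the pad's face 85 mm behind the die's centre, the die open from above. It meets a seated blank at a lever value of about 1.58 and presses it with 4 N at 1.65
Things that resemble listed ones, but are neither listed nor needed, are in the scene too. Leave any blue or turquoise look-alike of the part that bears blank_center alone.

How it is judged:
On the way, in this order (a step that is already met when the one before it is completed fails the run):
1. the round blank is seated in the die cavity, flat on its floor, and let go of, with the lever still up (horizontal distance between blank_center and die_mouth below 0.003 m and z of blank_center in the frame of die_mouth below 0.0085 m and angle between blank_center's own z axis and vertical below 0.06 rad and contact force between the fingers and anything else below 0.05 N and value of joint lever below 0.1 rad), for 0.2 s.
2. the lever is at its third detent with the pad pressing on the blank (value of joint lever above 1.57 rad and contact force between pad and anything else above 1 N), for 0.2 s.
At the end, for the whole second after the job is handed in: robot pushes on the press with over 1 N and keeps the lever value above 1.57; the pad presses with over 1 N; the round blank is seated in the die (within 3 mm of its centre, its own centre at most 8.5 mm above the die top, tilt under 0.06 rad); square blank within 30 mm of its start (all of step 2 and contact force between any of the fingers, the arm and press above 1 N and horizontal distance between blank_center and die_mouth below 0.003 m and z of blank_center in the frame of die_mouth below 0.0085 m and angle between blank_center's own z axis and vertical below 0.06 rad and distance of square_center from where it was at the start of the episode below 0.03 m); the arm keeps its last pose, push and grip.
It fails at once if the square blank is moved by more than 30 mm (distance of square_center from where it was at the start of the episode above 0.03 m).
It also fails if it takes over 61 s, if anything falls off the work surface, if the arm or the gripper's body presses on something with over 40 N, if the wrist force passes 120 N, or if a joint passes its speed limit or range.

## Working session

There is one attempt and no reset: what is moved stays moved. The work goes in short steps, Python scripts to look and compute and a tool call to move; the robot and the scene stay as the last step left them, time stands still between calls to the robot, and variables do not carry over. Pictures are saved under pics/ and viewed, and the job is handed in when it is done.

Besides the shell and the picture viewer there is one more tool, called after "Emit:" as name(argument=value, ...), one argument or row to a line, values as JSON. play_rows: Moves the arm, as the interface text tells. Its arguments: {"type":"object","properties":{"increments":{"type":"array"},"newtons":{"type":"number"}},"required":["increments"]}

```bash
ls; mkdir -p pics
python3 - <<'E'
from station import ctrl
import cv2
print(ctrl.get_obs(), ctrl.tcp_to_grasp)
for n in ["scene","top","wrist"]:
    print(n,ctrl.calibration(n))
    cv2.imwrite(f"pics/{n}0.png",ctrl.camera(n)[:,:,::-1])
E
```

```text
pics
{'time_s': 0.0, 'qpos': array([-1.30460149e+00,  3.00458642e-01,  1.52159653e+00,  3.34503363e-05,
        1.32070917e+00, -6.65878602e-02]), 'joint_vel': array([ 7.47669618e-04,  6.16443259e-04, -1.00265221e-03,  2.25243696e-03,
        6.21060966e-05,  2.40857402e-03]), 'tau': array([-2.93647263e-04, -5.31805909e+01, -3.52738488e+01,  7.08143204e-02,
        2.44514766e-02, -1.13361550e-04]), 'ee_pos': array([ 0.17961118, -0.51955885,  0.20488663]), 'eef_rot': array([-1.66502939,  1.56962418,  1.80933766]), 'force': array([ 0.02913168, -0.15326253, -0.1633611 ]), 'moment': array([0.05184026, 0.012731  , 0.03028711]), 'grip_width': 0.09395559414602911} 0.0188
scene {'fx': 453.76208430584927, 'fy': 453.76208430584927, 'cx': 317.9508087657971, 'cy': 204.80908854682284, 'rvec': array([ 1.15328832, -2.31642582,  0.99447708]), 'tvec': array([0.42038006, 0.27251259, 0.72931452])}
top {'fx': 367.9398663832889, 'fy': 367.9398663832889, 'cx': 320.772998540074, 'cy': 195.04525170101707, 'rvec': array([ 2.15735144, -2.1901024 ,  0.1071468 ]), 'tvec': array([0.17189107, 0.48953354, 0.91789403])}
wrist {'fx': 358.24632712861415, 'fy': 358.24632712861415, 'cx': 321.9116443433979, 'cy': 200.98906249524487, 'T_tool_cam': array([[ 4.27569130e-04, -2.86077276e-01,  9.58206454e-01,
        -1.77330253e-01],
       [ 9.99999759e-01,  6.46847695e-04, -2.53098484e-04,
         6.30048807e-05],
       [-5.47407912e-04,  9.58206331e-01,  2.86077484e-01,
        -8.36288883e-02],
       [ 0.00000000e+00,  0.00000000e+00,  0.00000000e+00,
         1.00000000e+00]])}
```

View pics/scene0.png

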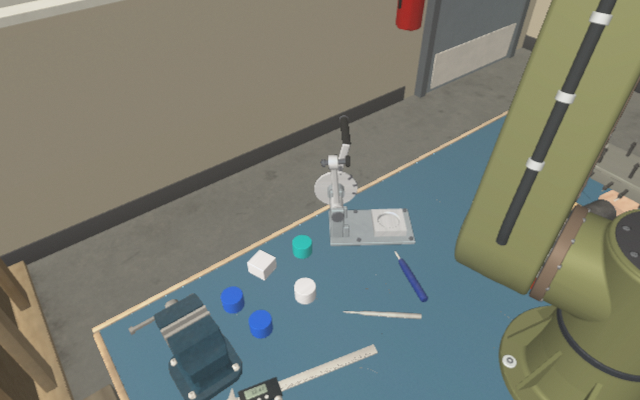

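View pics/top0.png

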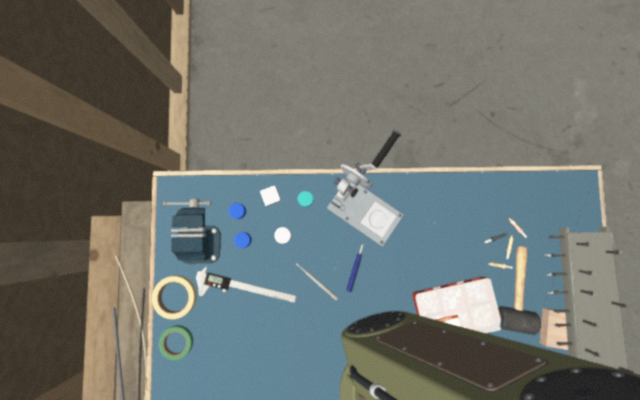

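View pics/wrist0.png

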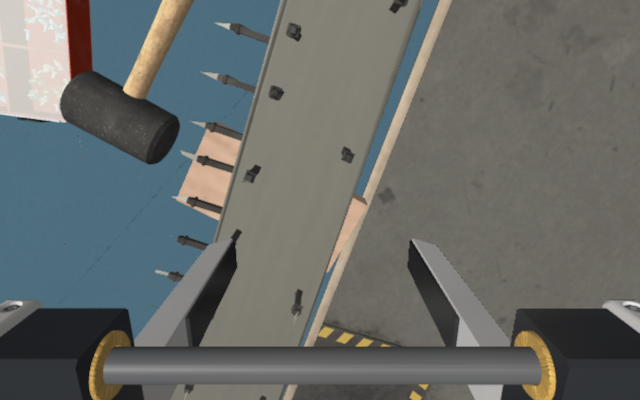

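Candidates in the top view: white round disc (283,235), white square (270,195), turquoise round (305,198), and blue rounds (237,210) and (242,240). By the description I choose the white round one at (283,235); next I check it in a crop and measure.

```bash
cat > h.py <<'E'
from station import ctrl
import cv2, numpy as np
from scipy.spatial.transform import Rotation as Ro
def ext(n):
    c=ctrl.calibration(n)
    K=np.array([[c['fx'],0,c['cx']],[0,c['fy'],c['cy']],[0,0,1]])
    if n=='wrist':
        o=ctrl.get_obs(); T=np.eye(4); T[:3,:3]=Ro.from_euler('xyz',o['eef_rot']).as_matrix(); T[:3,3]=o['ee_pos']
        W=T@c['T_tool_cam']; R=W[:3,:3].T; t=-R@W[:3,3]
    else:
        R=cv2.Rodrigues(c['rvec'])[0]; t=c['tvec']
    return K,R,t
def plane(E,px,z):
    K,R,t=E; d=R.T@np.linalg.inv(K)@np.array([px[0],px[1],1.]); o=-R.T@t
    return o+d*(z-o[2])/d[2]
def proj(E,p):
    K,R,t=E; q=K@(R@np.array(p,float)+t); return q[:2]/q[2]
def tri(Es,pxs):
    A=[];b=[]
    for (K,R,t),px in zip(Es,pxs):
        d=R.T@np.linalg.inv(K)@np.array([px[0],px[1],1.]); d/=np.linalg.norm(d); P=np.eye(3)-np.outer(d,d); o=-R.T@t
        A.append(P);b.append(P@o)
    x,res,_,_=np.linalg.lstsq(np.vstack(A),np.hstack(b),rcond=None); return x,res
def blobs(img,lo,hi,amin=40):
    m=cv2.inRange(cv2.cvtColor(img,cv2.COLOR_RGB2HSV),lo,hi)
    n,l,s,c=cv2.connectedComponentsWithStats(m)
    return [(s[i],c[i]) for i in range(1,n) if s[i][4]>=amin],l
E
python3 - <<'E'
from h import *
top=cv2.imread('pics/top0.png');sc=cv2.imread('pics/scene0.png')
Et=ext('top');Es=ext('scene')
b,_=blobs(top[:,:,::-1],(0,0,190),(179,40,255))
for s,c in b:
    if s[4]<2000: print('top',s,c,plane(Et,c,0.03),plane(Et,c,.024))
b,_=blobs(sc[:,:,::-1],(0,0,200),(179,40,255))
for s,c in b:
    if s[4]<2000: print('scene',s,c,plane(Es,c,0.02))
print(proj(Et,[0,0,0]),Ro.from_euler('xyz',ctrl.get_obs()['eef_rot']).as_matrix())
a=cv2.resize(top[130:270,200:420],None,fx=3.5,fy=3.5,interpolation=cv2.INTER_CUBIC);cv2.imwrite('pics/c1.png',a)
a=cv2.resize(sc[100:310,210:430],None,fx=2.8,fy=2.8,interpolation=cv2.INTER_CUBIC);cv2.imwrite('pics/c2.png',a)
E
```

```text
top [342 165  22  13  66] [352.42424242 170.31818182] [0.55370124 0.08265609 0.03      ] [0.55467821 0.08210611 0.024     ]
top [337 181  10  18 101] [341.26732673 188.1980198 ] [0.50813752 0.11211944 0.03      ] [0.50882055 0.11175954 0.024     ]
top [260 186  20  20 267] [269.51310861 195.15730337] [0.49307997 0.29463424 0.03      ] [0.49366586 0.29545178 0.024     ]
top [ 358  193   39   49 1021] [377.13516161 219.28403526] [0.42783196 0.02319671 0.03      ] [0.42799692 0.02226314 0.024     ]
top [274 227  17  17 217] [281.88479263 234.94470046] [0.39217959 0.26374999 0.03      ] [0.39211456 0.26436829 0.024     ]
top [196 268  13  28 204] [201.08333333 281.51470588] [0.28031654 0.46478578 0.03      ] [0.27952985 0.466701   0.024     ]
top [307 273  22  20  43] [317.37209302 282.46511628] [0.27353481 0.17627125 0.03      ] [0.27270437 0.17632521 0.024     ]
top [230 280  65  22 418] [261.45454545 290.65311005] [0.25576098 0.31503065 0.03      ] [0.25481588 0.31597977 0.024     ]
scene [  0   0  81  18 583] [31.26929674  6.39108062] [2.27848791 0.3348463  0.02      ]
scene [592  13
[... 377 characters left out ...]
3  22 543] [388.96500921 220.18968692] [0.42843797 0.01677503 0.02      ]
scene [247 250  28  30 453] [259.27373068 263.26931567] [0.49481086 0.2970139  0.02      ]
scene [294 278  21  26 400] [303.395 289.25 ] [0.39277117 0.26451251 0.02      ]
scene [350 312  58   5 120] [380.41666667 313.74166667] [0.26847528 0.18756287 0.02      ]
scene [279 348  98  43 709] [322.40056417 369.09167842] [0.24831917 0.33011967 0.02      ]
scene [503 356  13  12  71] [508.36619718 362.01408451] [0.07849496 0.08598696 0.02      ]
[389.67591569 391.27586031] [[-2.42460521e-04  3.26722071e-01 -9.45120431e-01]
 [ 8.16736495e-04 -9.45120079e-01 -3.26722159e-01]
 [-9.99999637e-01 -8.51131574e-04 -3.76915322e-05]]
```

View pics/c1.png

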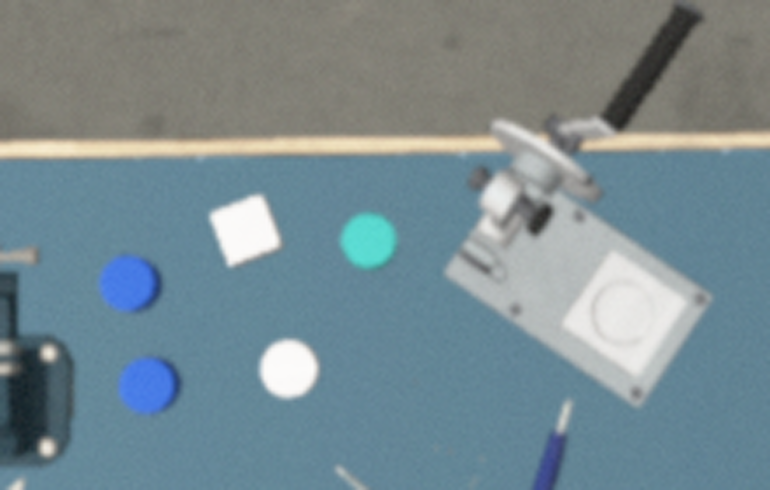

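View pics/c2.png

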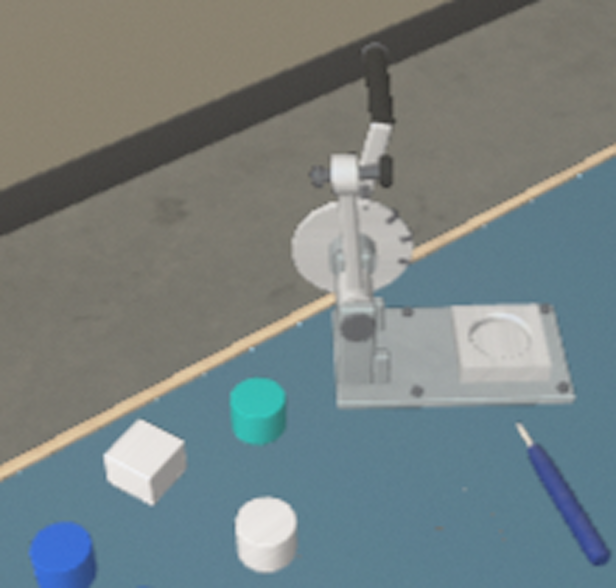

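The crops confirm it: the plain white cylinder (top px 282,235, about (0.392, 0.264) m) is the round blank. The white block (270,195) has square corners, so I leave it. The die is at about (0.428, 0.023), and the press x axis is at a yaw of about 56°.

I'll lift and turn first, then go to a viewing pose.

Emit:
play_rows(
  increments=[
    [[0,-1.5,0,0,-6.1],[0,-1.5,0,0,-6.1],[0,-1.5,0,0,-6.1],[0,-1.5,0,0,-6.1],[0,-1.5,0,0,-6.1],[0,-1.5,0,0,-6.1],[0,0,0,0,0]],
  ],
)

```text
time_s: 0.73
ee_pos: [0.1798, -0.5204, 0.298]
eef_rot: [0.859, 1.567, -1.306]
force: [-0.5, -0.1, 1.5]
grip_width: 0.0938
```

```bash
cat >> h.py <<'E'
def todo(p,yaw=None):
    o=ctrl.get_obs(); R=Ro.from_euler('xyz',o['eef_rot']).as_matrix()
    print('t',round(o['time_s'],2),'pos',o['ee_pos'].round(4),'w',round(o['grip_width'],4),'F',o['force'].round(2),'x',R[:,0].round(3),'yawy',np.degrees(np.arctan2(R[1,1],R[0,1])).round(2),'tool cm',(R.T@(np.array(p)-o['ee_pos'])*100).round(2),'q',o['qpos'].round(2))
E
python3 - <<'E'
from h import *
todo([.40,.20,.30])
top=cv2.imread('pics/top0.png');Et=ext('top')
hsv=cv2.cvtColor(top,cv2.COLOR_BGR2HSV)
m=cv2.inRange(hsv,(0,0,190),(179,40,255))[185:255,350:405]
c=max(cv2.findContours(m,cv2.RETR_EXTERNAL,2)[0],key=cv2.contourArea)
r=cv2.boxPoints(cv2.minAreaRect(c))+[350,185]
w=np.array([plane(Et,p,.024) for p in r]);print(w.round(4),w.mean(0))
for i in range(4):
    d=w[(i+1)%4]-w[i];print(np.linalg.norm(d),np.degrees(np.arctan2(d[1],d[0])))
E
```

```text
t 0.73 pos [ 0.1798 -0.5204  0.298 ] w 0.0938 F [-0.45 -0.06  1.51] x [ 0.001 -0.004 -1.   ] yawy -34.04 tool cm [ -0.44 -22.08 -72.02] q [-1.3   0.25  1.38 -0.    1.52 -0.71]
[[ 0.439   0.108   0.024 ]
 [ 0.5078  0.0523  0.024 ]
 [ 0.4317 -0.0411  0.024 ]
 [ 0.364   0.0148  0.024 ]] [0.43562076 0.03352529 0.024     ]
0.08849014487929635 -38.97438787210735
0.12047406971717846 -129.1526402390899
0.0878464370633532 140.4654595109022
0.11961498078997607 51.156427996752576
```

Emit:
play_rows(
  increments=[
    [[0,0,0,-4,0],[0,0,0,-4,0],[0,0,0,-4,0],[0,0,0,-4,0],[0,0,0,-4,0],[0,0,0,-4,0],[0,0,-1,-4,0],[0,0,-1,-4,0],[0,0,-1,-4,0],[0,0,-1,-4,0],[0,0,-1,-4,0],[0,0,-1,-4,0]],
  ],
)

```text
time_s: 1.73
ee_pos: [0.4008, -0.0875, 0.2947]
eef_rot: [-1.393, 1.57, 2.716]
force: [0.8, -1.0, -0.8]
grip_width: 0.0941
```

Emit:
play_rows(
  increments=[
    [[0,0,-2,-3.5,0],[0,0,-2,-3.5,0],[0,0,-2,-3.5,0],[0,0,-2,-3.5,0],[0,0,-2,-3.5,0],[0,0,-3,-3,0],[0,0,-3,-3,0],[0,0,0,0,0],[0,0,0,0,0]],
  ],
)

```text
time_s: 2.48
ee_pos: [0.4007, 0.1947, 0.2943]
eef_rot: [-0.563, 1.569, -2.733]
force: [0.6, 0.2, 0.1]
grip_width: 0.0938
```

Run:
```python
from h import *
todo([.40,.20,.30])
cv2.imwrite('pics/w1.png',ctrl.camera('wrist')[:,:,::-1])
```

```text
t 2.48 pos [0.4007 0.1947 0.2943] w 0.0938 F [0.62 0.21 0.08] x [-0.001 -0.001 -1.   ] yawy -34.29 tool cm [-0.57 -0.36 -0.4 ] q [ 0.37  0.01  1.65 -0.    1.48  0.97]
```

View pics/w1.png

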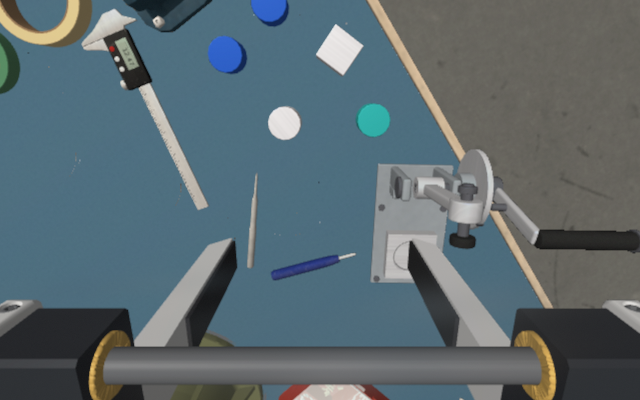

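The wrist view shows the white blank at (284,123), the plate's left edge running from (379,165) to (372,281), the die at (410,255) and the black bar at (590,240).

Run:
```python
from h import *
im=cv2.imread('pics/w1.png');E=ext('wrist')
a=cv2.resize(im[150:300,360:640],None,fx=2.8,fy=2.8,interpolation=cv2.INTER_CUBIC);cv2.imwrite('pics/c3.png',a)
b,_=blobs(im[:,:,::-1],(0,0,180),(179,45,255),150)
for s,c in b:
    if s[1]<160 and s[0]>200: print(s,c,plane(E,c,.03),plane(E,c,.02))
```

```text
[ 316   24   47   51 1262] [338.91521395  49.22028526] [0.49176717 0.29195802 0.03      ] [0.49274431 0.29262385 0.02      ]
[268 107  32  33 824] [283.65412621 122.64805825] [0.39119538 0.26115264 0.03      ] [0.38989603 0.26112118 0.02      ]
[481 153  12  54 235] [488.52765957 179.86808511] [0.5633092  0.05768135 0.03      ] [0.56590573 0.05304422 0.02      ]
```

View pics/c3.png

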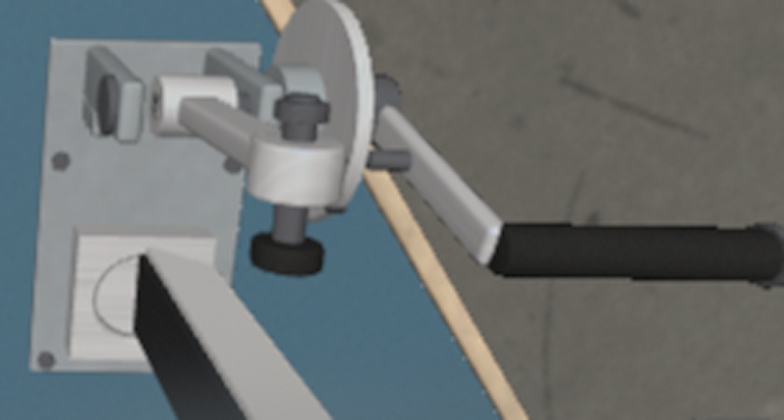

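Run:
```python
from h import *
E=ext('wrist')
f=lambda x,y,z:plane(E,(360+x/2.8,150+y/2.8),z)
A,B,C=f(52,38,.008),f(31,370,.008),f(262,44,.008)
D1,D2=f(78,230,.024),f(216,235,.024); D3=f(69,358,.024)
for p,q in [(B,A),(A,C),(D1,D2),(D3,D1)]:
    d=q-p;print(p.round(4),q.round(4),np.linalg.norm(d),np.degrees(np.arctan2(d[1],d[0])))
print('bar ends',f(500,248,.168),f(765,252,.168))
print('die c', (D2+D3)/2)
todo([.391,.262,.011])
```

```text
[0.3594 0.0065 0.008 ] [0.4601 0.1484 0.008 ] 0.1740131439127831 54.669539133364374
[0.4601 0.1484 0.008 ] [0.5398 0.0905 0.008 ] 0.09857835255132266 -35.996047954522226
[0.421  0.0662 0.024 ] [0.4742 0.0268 0.024 ] 0.06628366297296763 -36.55090908289065
[0.3817 0.0103 0.024 ] [0.421  0.0662 0.024 ] 0.06831887964724061 54.917326310942954
bar ends [0.54022851 0.04634959 0.168     ] [ 0.61105533 -0.00372446  0.168     ]
die c [0.42794169 0.0185372  0.024     ]
t 2.53 pos [0.4012 0.1934 0.2946] w 0.094 F [ 0.64 -0.    0.26] x [-0.001 -0.001 -1.   ] yawy -34.38 tool cm [28.35 -4.7  -5.12] q [ 0.37  0.    1.65 -0.    1.48  0.97]
```

Emit:
play_rows(
  increments=[
    [[0,2,-0.8,-0.85,0.2],[0,2.5,-0.8,-0.85,0.2],[0,3,-0.8,-0.85,0.2],[0,3,-0.8,-0.85,0.2],[0,3,-0.8,-0.85,0.2],[0,2.5,-0.7,-0.85,0.2],[0,2,0,0,0],[0,0,0,0,0],[0,0,0,0,0]],
  ],
)

```text
time_s: 3.28
ee_pos: [0.3923, 0.2606, 0.1152]
eef_rot: [-0.362, 1.569, -2.556]
force: [0.6, -0.3, 0.0]
grip_width: 0.0941
```

Run:
```python
from h import *
todo([.3915,.262,.011])
im=ctrl.camera('wrist')
cv2.imwrite('pics/w2.png',im[:,:,::-1]);E=ext('wrist')
b,_=blobs(im,(0,0,180),(179,45,255),150)
for s,c in b:
    if s[4]<9000: print(s,c,plane(E,c,.03),plane(E,c,.015))
```

```text
t 3.28 pos [0.3923 0.2606 0.1152] w 0.0941 F [ 0.59 -0.26  0.02] x [-0.001 -0.001 -1.   ] yawy -35.7 tool cm [10.42 -0.14 -0.08] q [ 0.51  0.23  1.84 -0.    1.08  1.13]
[   0   36   81   58 1654] [37.3095526  61.71039903] [0.29486721 0.46058389 0.03      ] [0.28652542 0.46807324 0.015     ]
[ 370   53   77   79 3325] [407.65172932  91.69894737] [0.49160566 0.29518703 0.03      ] [0.49445508 0.29326799 0.015     ]
[  3  85  35  15 309] [21.44660194 93.71197411] [0.2695925  0.45274289 0.03      ] [0.259813   0.45978622 0.015     ]
[  93  148   86  138 2190] [135.91872146 212.23378995] [0.27329014 0.34177176 0.03      ] [0.26372097 0.34250264 0.015     ]
[ 294  176   50   55 1985] [318.14156171 204.74156171] [0.39164352 0.26437017 0.03      ] [0.38880673 0.26069816 0.015     ]
```

View pics/w2.png

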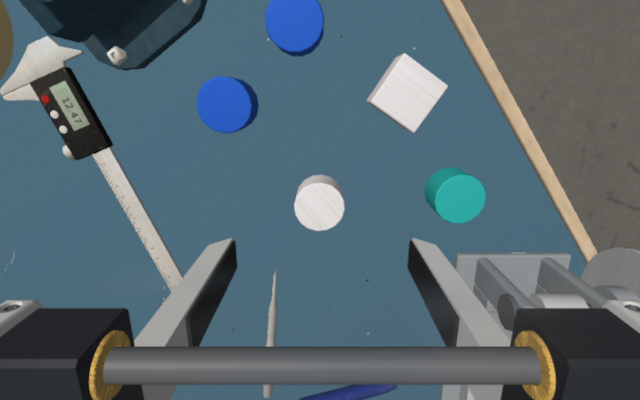

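Emit:
play_rows(
  increments=[
    [[0,2,-0.2,-0.2,0],[0,2.5,0,0,0],[0,2.5,0,0,0],[0,2,0,0,0],[0,1.0,0,0,0],[0,0.4,0,0,0],[0,0,0,0,0],[0,0,0,0,0]],
  ],
)

```text
time_s: 4.0
ee_pos: [0.3925, 0.2649, 0.0128]
eef_rot: [2.703, 1.569, 0.512]
force: [1.1, -0.3, 0.1]
grip_width: 0.0937
```

Run:
```python
from h import *
todo([.3918,.2632,.011])
im=ctrl.camera('wrist')
cv2.imwrite('pics/w3.png',im[:,:,::-1])
```

```text
t 4.0 pos [0.3925 0.2649 0.0128] w 0.0937 F [ 1.07 -0.34  0.11] x [ 0.002  0.001 -1.   ] yawy -35.56 tool cm [0.18 0.05 0.18] q [ 0.52  0.4   1.9  -0.    0.84  1.14]
```

View pics/w3.png

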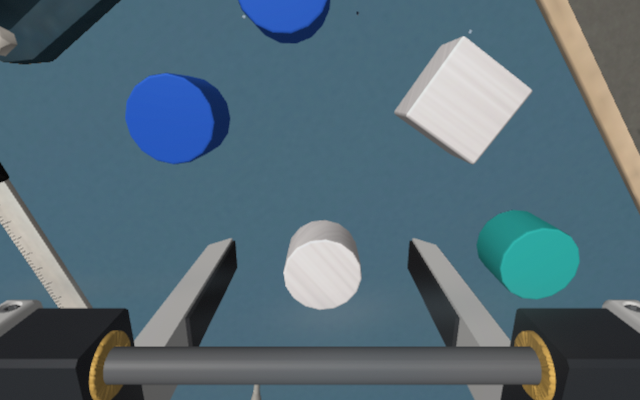

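Run:
```python
from h import *
im=cv2.imread('pics/w3.png');E=ext('wrist')
# top disc: bounding extremes of white blob
b,l=blobs(im[:,:,::-1],(0,0,150),(179,60,255),1500)
for s,c in b:print(s,c)
for px in [(322,271),(322,272),(322,274)]:
    p=plane(E,px,.03);todo(p)
for y in (.02,-.02):
  for z in (.008,-.008):
    o=ctrl.get_obs();R=Ro.from_euler('xyz',o['eef_rot']).as_matrix();print(proj(E,o['ee_pos']+R@[-0.017,y,z]))
```

```text
[ 395   36  137  127 9449] [463.6991216   97.56757329]
[   0  182   87  126 3241] [ 36.05276149 251.08639309]
[ 283  220   78   90 5110] [320.20195695 267.57945205]
[ 135  239   96  107 2699] [180.09299741 298.38755094]
[ 413  239   97  107 2701] [462.98630137 297.92780452]
t 4.05 pos [0.3925 0.265  0.0128] w 0.0941 F [ 0.27 -0.04  0.29] x [ 0.002  0.001 -1.   ] yawy -35.55 tool cm [-1.72  0.    0.04] q [0.52 0.4  1.9  0.   0.84 1.14]
t 4.05 pos [0.3925 0.265  0.0128] w 0.0941 F [ 0.27 -0.04  0.29] x [ 0.002  0.001 -1.   ] yawy -35.55 tool cm [-1.72  0.    0.09] q [0.52 0.4  1.9  0.   0.84 1.14]
t 4.05 pos [0.3925 0.265  0.0128] w 0.0941 F [ 0.27 -0.04  0.29] x [ 0.002  0.001 -1.   ] yawy -35.55 tool cm [-1.72  0.    0.2 ] q [0.52 0.4  1.9  0.   0.84 1.14]
[361.79021677 284.60195433]
[362.84881179 255.44159295]
[282.10342258 284.5499685 ]
[281.0824495  255.38927786]
```

Blank is centred between the jaws, within 1 mm. Closing.

Emit:
play_rows(
  increments=[
    [[0,0.1,0,0.08,0],[255,0,0,0,0],[255,0,0,0,0],[255,0,0,0,0],[255,0,0,0,0],[255,0,0,0,0],[255,0,0,0,0],[255,0,0,0,0],[255,0,0,0,0],[255,0,0,0,0]],
  ],
  newtons=20,
)

```text
time_s: 4.88
ee_pos: [0.3911, 0.264, 0.0104]
eef_rot: [0.223, 1.571, -1.968]
force: [0.5, -0.1, 0.9]
grip_width: 0.0396
```

Emit:
play_rows(
  increments=[
    [[255,-2,0,0,0],[255,-2.5,0,0,0],[255,-2.5,0,0,0],[255,-2,0,0,0],[255,0,0,0,0],[255,0,0,0,0]],
  ],
)

```text
time_s: 5.38
ee_pos: [0.3914, 0.2642, 0.1008]
eef_rot: [2.712, 1.569, 0.522]
force: [-0.8, -0.1, -1.7]
grip_width: 0.0395
```

Run:
```python
from h import *
todo([.428,.02,.11])
im=ctrl.camera('wrist')
cv2.imwrite('pics/w4.png',im[:,:,::-1])
cv2.imwrite('pics/t4.png',ctrl.camera('top')[:,:,::-1])
```

```text
t 5.38 pos [0.3914 0.2642 0.1008] w 0.0395 F [-0.85 -0.08 -1.67] x [ 0.001  0.001 -1.   ] yawy -35.53 tool cm [-0.94 17.17 17.74] q [0.52 0.25 1.85 0.   1.04 1.14]
```

View pics/w4.png

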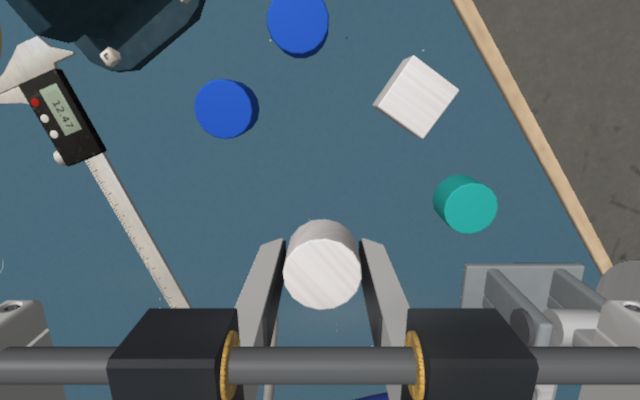

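Emit:
play_rows(
  increments=[
    [[255,-1,1,1.2,0],[255,-1,1.8,2.3,0],[255,-1,2.15,2.7,0],[255,-1,2.15,2.7,0],[255,0,2.15,2.7,0],[255,0,2.15,2.7,0],[255,0,2.15,2.7,0],[255,0,1.8,2.3,0],[255,0,1.35,1.7,0],[255,0,0.6,0.7,0],[255,0,0,0,0],[255,0,0,0,0]],
  ],
)

```text
time_s: 6.48
ee_pos: [0.4056, -0.0127, 0.1398]
eef_rot: [-1.208, 1.569, 2.883]
force: [0.0, 0.5, -1.1]
grip_width: 0.0395
```

Run:
```python
from h import *
im=ctrl.camera('wrist')
todo([.428,.02,.11])
cv2.imwrite('pics/w5.png',im[:,:,::-1])
```

```text
t 6.53 pos [ 0.4056 -0.0123  0.1399] w 0.0397 F [ 0.08  0.3  -1.14] x [-0.001  0.    -1.   ] yawy -35.52 tool cm [ 2.99 -0.05 -3.93] q [-0.12  0.05  1.98  0.    1.11  0.5 ]
```

View pics/w5.png

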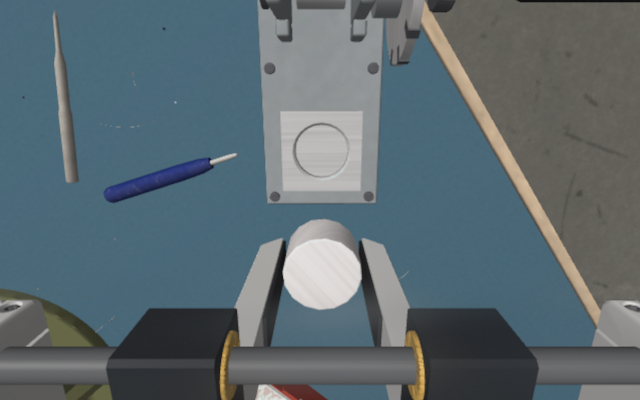

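The wrist view shows the die mouth ring centred near (322,150), the block from (281,111) to (361,192), and the held blank at (322,270).

Run:
```python
from h import *
im=cv2.imread('pics/w5.png');E=ext('wrist')
g=cv2.cvtColor(im,cv2.COLOR_BGR2GRAY)
hsv=cv2.cvtColor(im,cv2.COLOR_BGR2HSV)
m=cv2.inRange(hsv,(0,0,165),(179,255,255)); 
roi=np.zeros_like(m);roi[100:200,270:372]=255
c=max(cv2.findContours(m&roi,cv2.RETR_EXTERNAL,2)[0],key=cv2.contourArea)
r=cv2.minAreaRect(c);print(r)
w=np.array([plane(E,p,.024) for p in cv2.boxPoints(r)]);print(w.mean(0),[np.linalg.norm(w[i]-w[i-1]) for i in range(4)],np.degrees(np.arctan2(*(w[1]-w[0])[1::-1])))
# ring: dark pixels relative to the block inside
sub=g[118:184,288:356].astype(int);k=cv2.medianBlur(g,15)[118:184,288:356]
d=((k-sub)>14).astype(np.uint8)*255
ys,xs=np.nonzero(d);rr=np.hypot(xs+288-321.5,ys+118-150);s=(rr>23)&(rr<32)
el=cv2.fitEllipse(np.c_[xs[s]+288,ys[s]+118].astype(np.float32));print(el,s.sum())
p=plane(E,el[0],.024);print('ring',p,el[1][0]*1.0)
todo(p)
# held blank top ellipse in tool coords: fit on lower boundary of the white blob
b,l=blobs(im[:,:,::-1],(0,0,150),(179,60,255),1500)
mm=((hsv[:,:,2]>150)&(hsv[:,:,1]<60)).astype(np.uint8)*255; mm[:215]=0;mm[:,:280]=0;mm[:,366:]=0;mm[320:]=0
c=max(cv2.findContours(mm,cv2.RETR_EXTERNAL,2)[0],key=cv2.contourArea)[:,0]
c=c[c[:,1]>272];el2=cv2.fitEllipse(c.astype(np.float32));print(el2)
zt=ctrl.get_obs()['ee_pos'][2]+(.030-.0107)
todo(plane(E,el2[0],zt)); q=plane(E,el2[0],zt)
print('shift blank->die'); R=Ro.from_euler('xyz',ctrl.get_obs()['eef_rot']).as_matrix();print(R.T@(p-q)*100)
a=cv2.resize(im[100:320,260:380],None,fx=2.7,fy=2.7);cv2.ellipse(a,((( el[0][0]-260)*2.7,(el[0][1]-100)*2.7),(el[1][0]*2.7,el[1][1]*2.7),el[2]),(0,0,255),1)
cv2.ellipse(a,((( el2[0][0]-260)*2.7,(el2[0][1]-100)*2.7),(el2[1][0]*2.7,el2[1][1]*2.7),el2[2]),(0,0,255),1);cv2.imwrite('pics/c5.png',a)
```

```text
((321.0, 150.5), (79.0, 82.0), 90.0)
[0.42707345 0.01944017 0.024     ] [np.float64(0.06496487433406645), np.float64(0.06515626077253288), np.float64(0.06493983885582474), np.float64(0.06940875325448598)] -35.48414226922682
((320.77667236328125, 149.86659240722656), (52.84652328491211, 54.5589714050293), 65.87882232666016) 452
ring [0.42782698 0.02080093 0.024     ] 52.84652328491211
t 6.53 pos [ 0.4056 -0.0123  0.1399] w 0.0397 F [ 0.08  0.3  -1.14] x [-0.001  0.    -1.   ] yawy -35.52 tool cm [11.59 -0.1  -3.99] q [-0.12  0.05  1.98  0.    1.11  0.5 ]
((321.6658630371094, 275.2217712402344), (66.92311096191406, 76.99029541015625), 90.00225067138672)
t 6.53 pos [ 0.4056 -0.0123  0.1399] w 0.0397 F [ 0.08  0.3  -1.14] x [-0.001  0.    -1.   ] yawy -35.52 tool cm [-1.93 -0.01  0.15] q [-0.12  0.05  1.98  0.    1.11  0.5 ]
shift blank->die
[13.51990784 -0.08755632 -4.1386512 ]
```

View pics/c5.png

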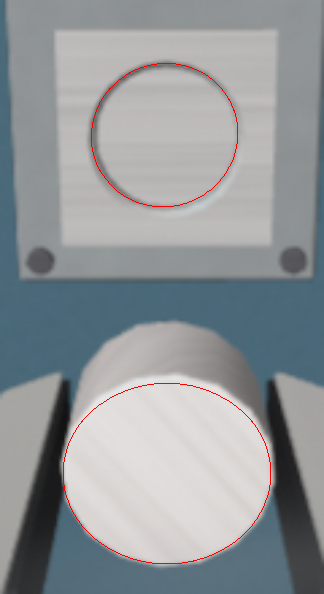

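Run:
```python
from h import *
c=ctrl.calibration('wrist');T=np.linalg.inv(c['T_tool_cam']);K=np.array([[c['fx'],0,c['cx']],[0,c['fy'],c['cy']],[0,0,1]])
th=np.linspace(0,6.283,200)
for h in (.018,.0193):
 for z in (0,.001,.002):
  P=np.c_[np.full(200,-h),.02*np.cos(th),z+.02*np.sin(th)]
  q=(T[:3,:3]@P.T).T+T[:3,3]; q=(K@q.T).T;q=q[:,:2]/q[:,2:]
  print(h,z,q.min(0).round(1),q.max(0).round(1))
```

```text
0.018 0 [281.4 233.3] [362.5 306.6]
0.018 0.001 [281.4 235.3] [362.5 308.3]
0.018 0.002 [281.5 237.2] [362.4 310. ]
0.0193 0 [281.1 234.3] [362.8 308.1]
0.0193 0.001 [281.1 236.3] [362.8 309.8]
0.0193 0.002 [281.2 238.3] [362.7 311.5]
```

Emit:
play_rows(
  increments=[
    [[255,0,0,-1,0],[255,0,-0.04,-1.5,0],[255,0.5,0,-1,0],[255,2,0,-0.47,0],[255,2.5,0,0,0],[255,2,0,0,0],[255,1.5,0,0,0],[255,0.5,0,0,0],[255,0,0,0,0],[255,0,0,0,0]],
  ],
)

```text
time_s: 7.37
ee_pos: [0.4289, 0.02, 0.0508]
eef_rot: [2.282, 1.571, 0.091]
force: [-0.7, 0.7, -1.2]
grip_width: 0.0399
```

Run:
```python
from h import *
im=ctrl.camera('wrist')
todo([.428,.02,.0265])
cv2.imwrite('pics/w6.png',im[:,:,::-1])
cv2.imwrite('pics/s6.png',cv2.resize(ctrl.camera('scene')[140:280,310:470,::-1],None,fx=4,fy=4,interpolation=2))
```

```text
t 7.42 pos [0.4291 0.0198 0.0512] w 0.0395 F [-0.75 -0.69 -1.07] x [ 0.001  0.    -1.   ] yawy -35.5 tool cm [ 2.47 -0.1   0.05] q [-0.04  0.25  2.    0.    0.9   0.58]
```

View pics/w6.png

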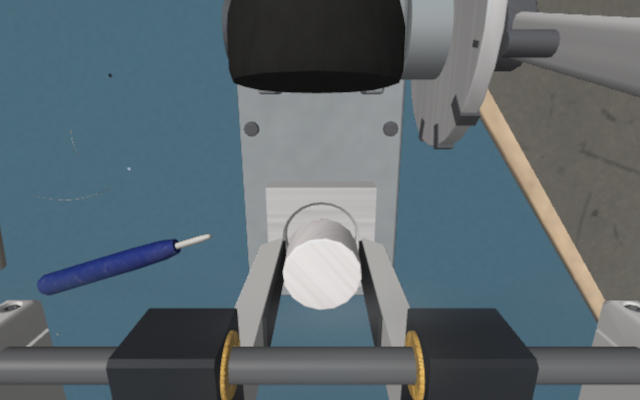

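View pics/s6.png

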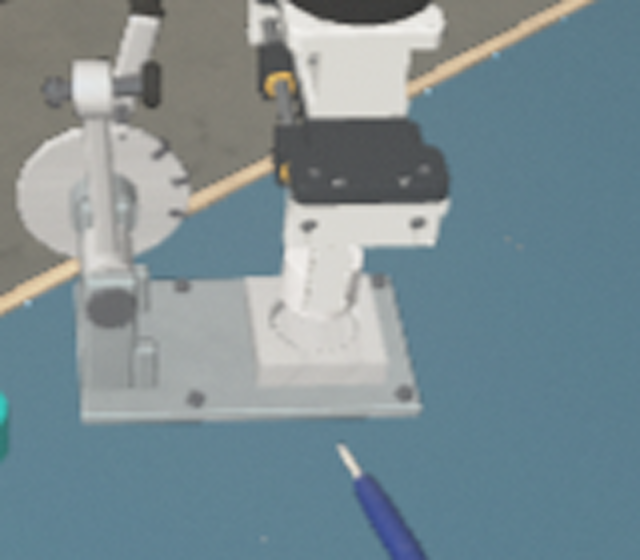

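Run:
```python
from h import *
im=cv2.imread('pics/w6.png');E=ext('wrist')
a=cv2.resize(im[175:315,250:395],None,fx=4,fy=4,interpolation=2);cv2.imwrite('pics/c6.png',a)
g=im[:,:,1].astype(int)
print(g[180:212,321]); print(g[200,255:290],g[200,360:390])
R=Ro.from_euler('xyz',ctrl.get_obs()['eef_rot']).as_matrix();o=ctrl.get_obs()['ee_pos']
for px in [(266,187),(376,187),(321,187),(321,203.5)]:
    p=plane(E,px,.024);print(px,(R.T@(p-o)*1000).round(2))
```

```text
[148 144 142 144 144 143 144 162 183 187 185 182 181 182 184 185 186 187
 186 186 184 173 138 107 151 185 188 189 188 186 182 178]
[150 151 151 150 150 151 150 151 150 150 156 176 188 187 187 187 187 186
 187 187 186 186 185 186 186 186 186 186 187 186 186 186 186 186 186] [182 181 181 181 180 181 181 180 181 181 180 181 181 181 180 177 161 152
 151 151 152 151 150 150 151 151 151 150 150 151]
(266, 187) [ 27.3  -33.   -31.15]
(376, 187) [ 27.38  31.83 -31.17]
(321, 187) [ 27.34  -0.59 -31.16]
(321, 203.5) [ 27.33  -0.59 -21.  ]
```

View pics/c6.png

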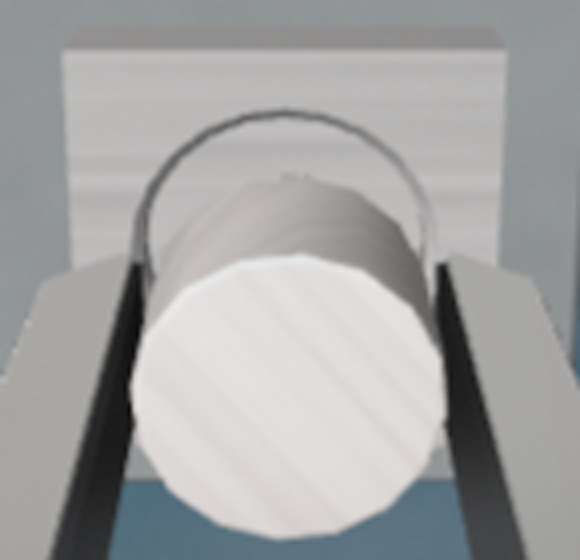

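Run:
```python
from h import *
im=cv2.imread('pics/w6.png');E=ext('wrist')
g=im.astype(int)
print(g[285:300,283,2], g[285:300,360,2])
R=Ro.from_euler('xyz',ctrl.get_obs()['eef_rot']).as_matrix();o=ctrl.get_obs()['ee_pos']
for r in (187,187.5,293.5,294,294.5):
    p=plane(E,(321,r),.024);print(r,(R.T@(p-o)*1000).round(2))
```

```text
[155 153 147 149 148 147 147 147 148 130  94  80  81  82  80] [185 171 150 146 146 146 146 146 146 126  94  86  87  88  88]
187 [ 27.34  -0.59 -31.16]
187.5 [ 27.34  -0.59 -30.86]
293.5 [27.28 -0.6  39.76]
294 [27.28 -0.6  40.13]
294.5 [27.28 -0.6  40.49]
```

Run:
```python
from h import *
E=ext('wrist')
R=Ro.from_euler('xyz',ctrl.get_obs()['eef_rot']).as_matrix();o=ctrl.get_obs()['ee_pos']
for x,r in ((.0105,218.8),(.0105,219.5),(-.0193,238.3),(-.0193,309.5),(-.0193,272)):
    p=plane(E,(322,r),o[2]-x);print(x,r,(R.T@(p-o)*1000).round(2))
for x,px in ((-.0193,(250+131/4,273)),(-.0193,(250+445/4,273)),(.0105,(287,240)),(.0105,(357,240))):
    p=plane(E,px,o[2]-x);print(x,px,(R.T@(p-o)*1000).round(2))
```

```text
0.0105 218.8 [ 1.051e+01  1.000e-02 -1.726e+01]
0.0105 219.5 [ 1.051e+01  1.000e-02 -1.684e+01]
-0.0193 238.3 [-1.928e+01  1.000e-02 -1.797e+01]
-0.0193 309.5 [-19.32   0.03  20.82]
-0.0193 272 [-19.3    0.02  -0.22]
-0.0193 (282.75, 273) [-19.32 -19.2    0.33]
-0.0193 (361.25, 273) [-19.28  19.24   0.32]
0.0105 (287, 240) [ 10.48 -19.77  -4.56]
0.0105 (357, 240) [10.53 19.81 -4.56]
```

Emit:
play_rows(
  increments=[
    [[255,0.6,-0.05,0.03,0],[255,0.6,0,0,0],[255,0.5,0,0,0],[255,0.3,0,0,0],[255,0,0,0,0],[255,0,0,0,0]],
  ],
)

```text
time_s: 7.97
ee_pos: [0.4279, 0.0195, 0.0303]
eef_rot: [-1.1, 1.57, 2.992]
force: [0.2, 0.7, 0.7]
grip_width: 0.0395
```

Emit:
play_rows(
  increments=[
    [[255,0.15,0,0,0],[255,0.1,0,0,0],[255,0.0,0,0,0],[255,0,0,0,0]],
  ],
)

```text
time_s: 8.3
ee_pos: [0.428, 0.0195, 0.028]
eef_rot: [2.378, 1.571, 0.187]
force: [-0.4, 0.5, -1.2]
grip_width: 0.0397
```

Run:
```python
from h import *
im=ctrl.camera('wrist')
todo([.428,.02,.0265])
cv2.imwrite('pics/w7.png',im[175:315,250:395,::-1].repeat(4,0).repeat(4,1))
```

```text
t 8.35 pos [0.428  0.0195 0.028 ] w 0.0395 F [-0.14  0.24 -0.28] x [ 0.  0. -1.] yawy -35.53 tool cm [ 0.15 -0.03 -0.04] q [-0.04  0.29  2.01  0.    0.84  0.58]
```

View pics/w7.png

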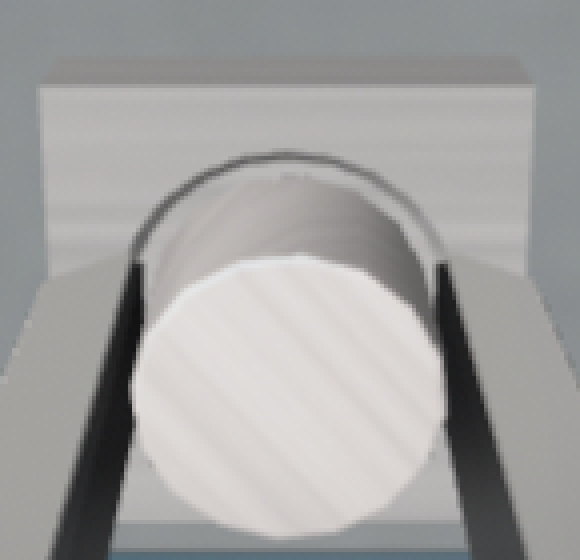

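Emit:
play_rows(
  increments=[
    [[255,0.1,0,0,0],[255,0.05,0,0,0],[255,0,0,0,0]],
  ],
)

```text
time_s: 8.6
ee_pos: [0.428, 0.0195, 0.0264]
eef_rot: [2.969, 1.571, 0.778]
force: [-0.4, 0.6, -1.3]
grip_width: 0.0394
```

Run:
```python
from h import *
todo([.428,.02,.0265])
```

```text
t 8.6 pos [0.428  0.0195 0.0264] w 0.0394 F [-0.4   0.64 -1.29] x [ 0.  0. -1.] yawy -35.53 tool cm [-0.01 -0.03 -0.04] q [-0.04  0.29  2.01  0.    0.84  0.58]
```

Emit:
play_rows(
  increments=[
    [[150,0,0,0,0],[120,0,0,0,0],[80,0,0,0,0],[0,0,0,0,0],[0,0,0,0,0],[0,0,0,0,0],[0,0,0,0,0],[0,0,0,0,0]],
  ],
)

```text
time_s: 9.27
ee_pos: [0.428, 0.0195, 0.0265]
eef_rot: [2.318, 1.571, 0.127]
force: [0.4, -0.4, -0.3]
grip_width: 0.0826
```

Emit:
play_rows(
  increments=[
    [[0,-2,0,0,0],[0,-2.5,0,0.3,0],[0,-2.5,0,1,0],[0,-2,0,1.5,0],[0,-1.5,0,1,0],[0,-1,0,0.5,0],[0,0,0,0,0],[0,0,0,0,0]],
  ],
)

```text
time_s: 9.93
ee_pos: [0.4032, -0.0155, 0.1415]
eef_rot: [2.098, 1.57, -0.093]
force: [-0.4, -0.4, -0.3]
grip_width: 0.0941
```

Run:
```python
from h import *
im=ctrl.camera('wrist')
todo([.428,.02,.0265])
cv2.imwrite('pics/w8.png',im[:,:,::-1])
cv2.imwrite('pics/s8.png',cv2.resize(ctrl.camera('scene')[140:280,310:470,::-1],None,fx=4,fy=4,interpolation=2))
```

```text
t 9.98 pos [ 0.4029 -0.0153  0.1409] w 0.0941 F [-0.72 -0.38  0.3 ] x [-0.  0. -1.] yawy -35.54 tool cm [ 1.144e+01 -1.000e-02 -4.330e+00] q [-0.13  0.04  1.98  0.    1.12  0.49]
```

View pics/w8.png

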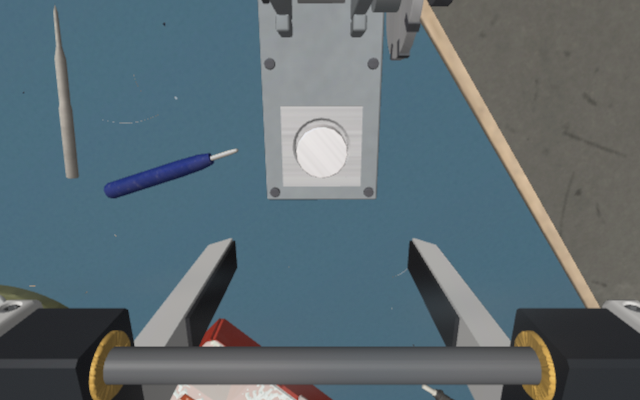

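View pics/s8.png

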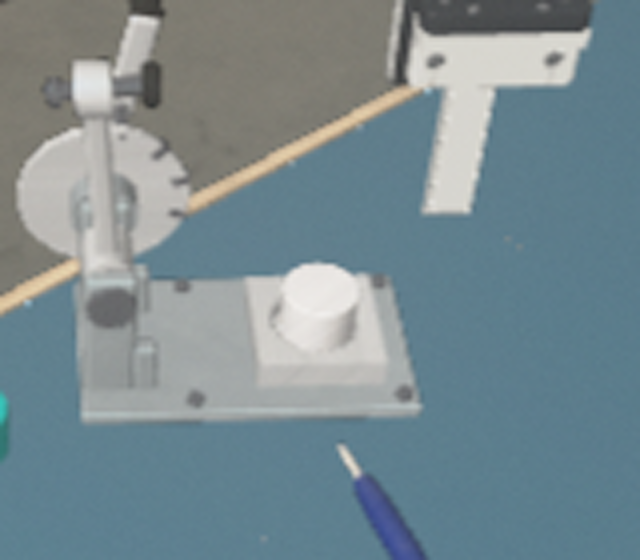

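The blank sits flat and central in the die. In the wrist view its disc centre is (321,151) and the block centre is (321,147), which is about right for a top face 22 mm higher. Next I rise and turn 90° for the lever bar.

Emit:
play_rows(
  increments=[
    [[0,-1.5,0,0,-7],[0,-1.5,0,0,-7],[0,-1.5,0,0,-7],[0,-1.5,0,0,-7],[0,-1.5,0,0,-7],[0,-1.5,0,0,-7],[0,-1,0,0,-7],[0,-1,0,0,-7],[0,0,0,0,-7],[0,0,0,0,-7],[0,0,0,0,-7],[0,0,0,0,-7]],
  ],
)

```text
time_s: 11.03
ee_pos: [0.403, -0.0151, 0.2505]
eef_rot: [-2.567, 1.569, 2.998]
force: [-0.4, -1.0, -0.1]
grip_width: 0.0939
```

Emit:
play_rows(
  increments=[
    [[0,0,0,0,-6],[0,0,1,1,0],[0,0,2,2,0],[0,0,2,2,0],[0,0,2,2,0],[0,0,2,2,0],[0,0,1,1,0],[0,0,0,0,0],[0,0,0,0,0]],
  ],
)

```text
time_s: 11.78
ee_pos: [0.5423, 0.0082, 0.2498]
eef_rot: [-2.57, 1.568, 3.094]
force: [0.5, 0.3, 0.1]
grip_width: 0.0936
```

Run:
```python
from h import *
im=ctrl.camera('wrist')
todo([.583,.017,.149])
cv2.imwrite('pics/w9.png',im[:,:,::-1])
```

```text
t 11.83 pos [0.542  0.008  0.2504] w 0.0941 F [-0.22  0.49  0.5 ] x [-0.002  0.    -1.   ] yawy 54.49 tool cm [10.13  3.13  2.83] q [-0.05  0.25  1.48 -0.    1.41 -1.  ]
```

View pics/w9.png

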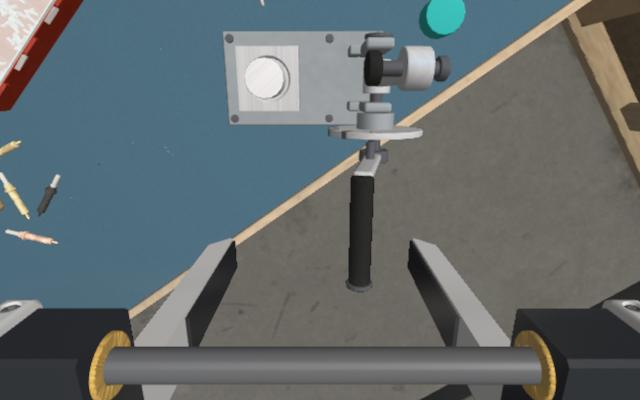

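The view shows the bar running from (363,178) to (359,286), clear of everything else, with the seated blank at (265,77).

Run:
```python
from h import *
E=ext('wrist')
for px in ((363,178),(359,284)):
    p=plane(E,px,.168);todo(p)
```

```text
t 11.83 pos [0.542  0.008  0.2504] w 0.0941 F [-0.22  0.49  0.5 ] x [-0.002  0.    -1.   ] yawy 54.49 tool cm [ 8.24  3.05 -2.41] q [-0.05  0.25  1.48 -0.    1.41 -1.  ]
t 11.83 pos [0.542  0.008  0.2504] w 0.0941 F [-0.22  0.49  0.5 ] x [-0.002  0.    -1.   ] yawy 54.49 tool cm [8.23 3.02 6.4 ] q [-0.05  0.25  1.48 -0.    1.41 -1.  ]
```

Emit:
play_rows(
  increments=[
    [[0,0,1.5,1.3,0],[0,0.5,1.5,1.3,0],[0,2,0.03,0,0],[0,2.5,0,0,0],[0,2.5,0,0,0],[0,1.8,0,0,0],[0,0.8,0,0,0],[0,0,0,0,0],[0,0,0,0,0]],
  ],
)

```text
time_s: 12.58
ee_pos: [0.5813, 0.0172, 0.1514]
eef_rot: [0.572, 1.57, -0.048]
force: [0.7, 0.2, -0.6]
grip_width: 0.0939
```

Run:
```python
from h import *
im=ctrl.camera('wrist')
todo([.583,.017,.149])
cv2.imwrite('pics/w10.png',im[:,:,::-1])
```

```text
t 12.63 pos [0.5816 0.0172 0.1519] w 0.0941 F [-0.12 -0.08  0.21] x [ 0.002 -0.    -1.   ] yawy 54.47 tool cm [0.29 0.06 0.13] q [-0.03  0.42  1.49 -0.    1.23 -0.98]
```

View pics/w10.png

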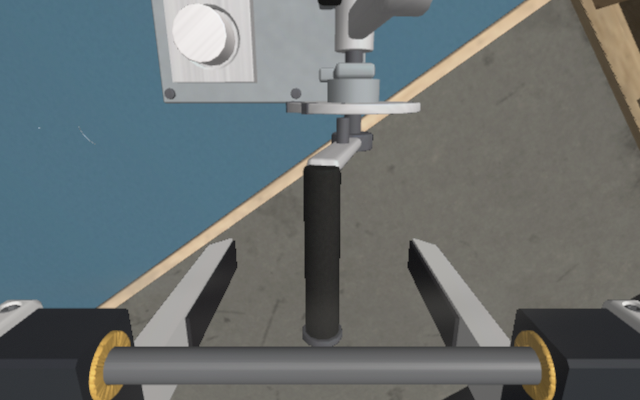

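Emit:
play_rows(
  increments=[
    [[0,0.3,0,0,0],[255,0,0,0,0],[255,0,0,0,0],[255,0,0,0,0],[255,0,0,0,0],[255,0,0,0,0],[255,0,0,0,0],[255,0,0,0,0],[255,0,0,0,0],[255,0,0,0,0]],
  ],
  newtons=30,
)

```text
time_s: 13.47
ee_pos: [0.5813, 0.0173, 0.1475]
eef_rot: [0.687, 1.571, 0.067]
force: [1.0, 0.0, 0.0]
grip_width: 0.0376
```

Run:
```python
from h import *
todo([.583,.017,.149])
t=np.linspace(0,1.68,22);x=11-10*np.cos(1.35-t);z=7+10*np.sin(1.35-t)
for a in range(21):print(t[a+1].round(2),(-(z[a+1]-z[a])).round(2),(x[a+1]-x[a]).round(2))
```

```text
t 13.47 pos [0.5813 0.0173 0.1475] w 0.0376 F [1.01 0.   0.02] x [ 0.  0. -1.] yawy 54.46 tool cm [-0.15  0.08  0.16] q [-0.03  0.42  1.5   0.    1.22 -0.98]
0.08 0.21 -0.77
0.16 0.27 -0.75
0.24 0.33 -0.73
0.32 0.38 -0.7
0.4 0.44 -0.67
0.48 0.49 -0.63
0.56 0.54 -0.59
0.64 0.59 -0.55
0.72 0.63 -0.5
0.8 0.66 -0.44
0.88 0.7 -0.39
0.96 0.73 -0.33
1.04 0.75 -0.27
1.12 0.77 -0.21
1.2 0.79 -0.15
1.28 0.79 -0.09
1.36 0.8 -0.02
1.44 0.8 0.04
1.52 0.79 0.1
1.6 0.78 0.17
1.68 0.77 0.23
```

Emit:
play_rows(
  increments=[
    [[255,0,0,0,0],[255,0,0,0,0],[255,0,0,0,0],[255,0,0,0,0]],
  ],
)

```text
time_s: 13.8
ee_pos: [0.5811, 0.0172, 0.1474]
eef_rot: [-1.935, 1.57, -2.556]
force: [-0.9, -1.0, 0.6]
grip_width: 0.0171
```

Run:
```python
from h import *
todo([.583,.017,.149])
cv2.imwrite('pics/w11.png',ctrl.camera('wrist')[:,:,::-1])
```

```text
t 13.8 pos [0.5811 0.0172 0.1474] w 0.0171 F [-0.86 -0.96  0.56] x [-0. -0. -1.] yawy 54.47 tool cm [-0.16  0.09  0.16] q [-0.03  0.42  1.5  -0.    1.22 -0.98]
```

View pics/w11.png

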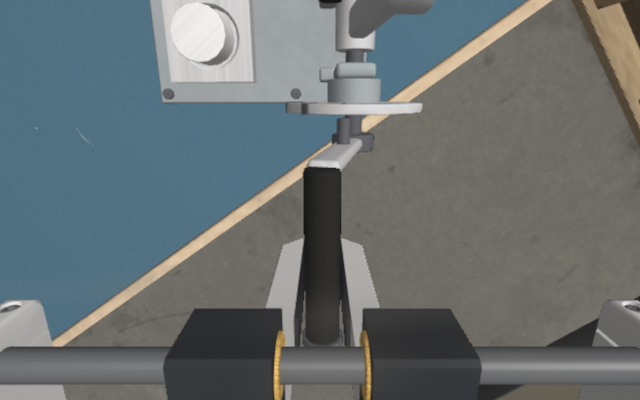

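Bar gripped (17 mm opening, 18 mm rubber bar), lever undisturbed. Following the arc now, first third.

Emit:
play_rows(
  increments=[
    [[255,0.21,-0.77,0,0],[255,0.27,-0.75,0,0],[255,0.33,-0.73,0,0],[255,0.38,-0.7,0,0],[255,0.44,-0.67,0,0],[255,0.49,-0.63,0,0],[255,0.54,-0.59,0,0],[255,0,0,0,0]],
  ],
)

```text
time_s: 14.52
ee_pos: [0.5541, -0.0216, 0.1216]
eef_rot: [0.96, 1.566, 0.34]
force: [5.7, 6.1, 1.0]
grip_width: 0.0173
```

```bash
cat >> h.py <<'E'
def lev(p0=np.array([.5811,.0172,.1474]),yaw=np.radians(54.5)):
    o=ctrl.get_obs();d=o['ee_pos']-p0;u=np.array([np.cos(yaw),np.sin(yaw)]);v=np.array([u[1],-u[0]])
    x=-.0219+d[:2]@u; z=.0976+d[2]
    print('lever est',1.35-np.arctan2(z,-x),'radius',np.hypot(x,z),'v',d[:2]@v)
E
python3 - <<'E'
from h import *
todo([.583,.017,.149]);lev()
E
```

```text
t 14.52 pos [ 0.5541 -0.0216  0.1216] w 0.0173 F [5.73 6.09 1.01] x [ 0.004  0.002 -1.   ] yawy 54.47 tool cm [-2.72  4.83  0.11] q [-0.11  0.39  1.61  0.    1.14 -1.06]
lever est 0.546135897881418 radius 0.09967706479686286 v 0.0005774878516949227
```

Emit:
play_rows(
  increments=[
    [[255,0.59,-0.55,0,0],[255,0.63,-0.5,0,0],[255,0.66,-0.44,0,0],[255,0.7,-0.39,0,0],[255,0.73,-0.33,0,0],[255,0.75,-0.27,0,0],[255,0.77,-0.21,0,0],[255,0,0,0,0]],
  ],
)

```text
time_s: 15.18
ee_pos: [0.5386, -0.0436, 0.0729]
eef_rot: [0.853, 1.567, 0.233]
force: [7.1, 5.1, 1.4]
grip_width: 0.0173
```

Run:
```python
from h import *
todo([.583,.017,.149]);lev()
cv2.imwrite('pics/w12.png',ctrl.camera('wrist')[:,:,::-1])
```

```text
t 15.18 pos [ 0.5386 -0.0436  0.0729] w 0.0173 F [7.13 5.13 1.37] x [ 0.004  0.001 -1.   ] yawy 54.46 tool cm [-7.59  7.53  0.11] q [-0.15  0.42  1.68  0.    1.03 -1.1 ]
lever est 1.1141163665853133 radius 0.09880948477422921 v 0.000668471585969308
```

View pics/w12.png

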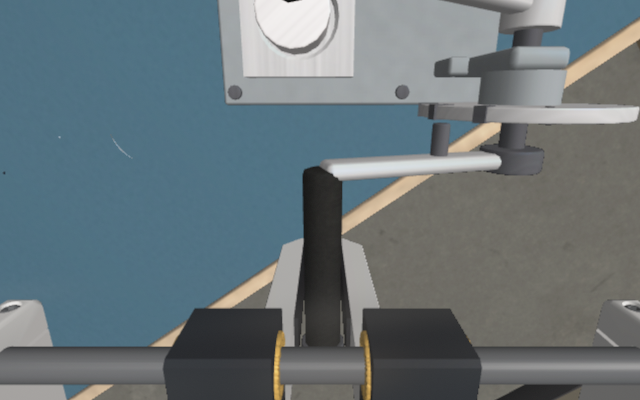

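The lever follows as planned, at about 1.11 rad, and the blank is undisturbed at (293,12). On to the third detent.

Emit:
play_rows(
  increments=[
    [[255,0.79,-0.15,0,0],[255,0.79,-0.09,0,0],[255,0.8,-0.02,0,0],[255,0.8,0.04,0,0],[255,0.79,0.1,0,0],[255,0.7,0.15,0,0],[255,0,0,0,0]],
  ],
)

```text
time_s: 15.82
ee_pos: [0.5369, -0.0457, 0.0252]
eef_rot: [-1.488, 1.568, -2.108]
force: [-4.8, -18.0, 0.8]
grip_width: 0.0169
```

Run:
```python
from h import *
todo([.583,.017,.149]);lev()
```

```text
t 15.82 pos [ 0.5369 -0.0457  0.0252] w 0.0169 F [ -4.76 -17.96   0.83] x [-0.002 -0.003 -1.   ] yawy 54.45 tool cm [-12.4    7.74   0.11] q [-0.15  0.5   1.71 -0.    0.94 -1.1 ]
lever est 1.5941212553899546 radius 0.10177474843329883 v 0.0005686563672913915
```

Run:
```python
from h import *
cv2.imwrite('pics/w13.png',ctrl.camera('wrist')[:,:,::-1])
cv2.imwrite('pics/s13.png',cv2.resize(ctrl.camera('scene')[100:280,290:490,::-1],None,fx=3.2,fy=3.2,interpolation=2))
todo([0,0,0]);lev()
```

```text
t 15.92 pos [ 0.5369 -0.0457  0.0256] w 0.0173 F [ -6.32 -17.12   1.44] x [-0.002 -0.003 -1.   ] yawy 54.45 tool cm [  2.63 -27.49 -46.34] q [-0.15  0.5   1.71 -0.    0.94 -1.1 ]
lever est 1.5903225628529378 radius 0.10169902939033061 v 0.0005849439079355386
```

View pics/w13.png

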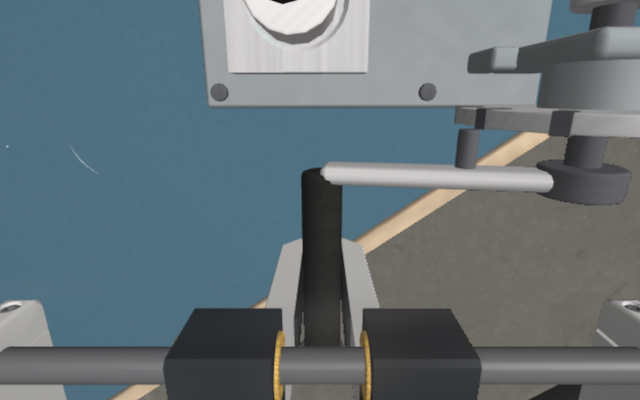

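View pics/s13.png

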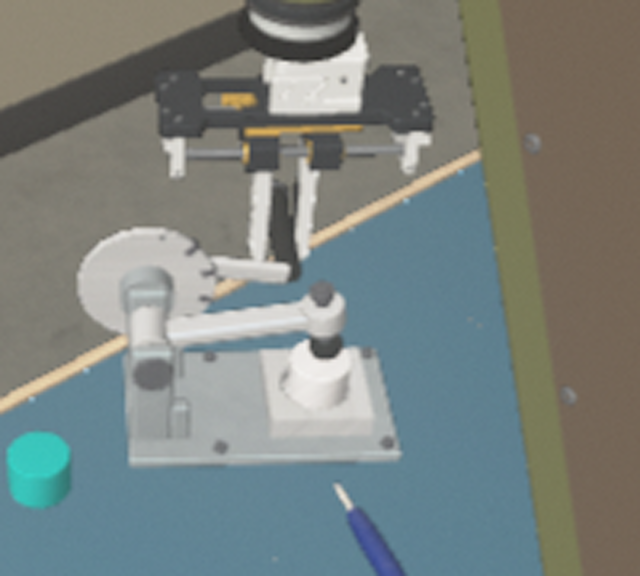

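Emit:
play_rows(
  increments=[
    [[255,0.2,-0.1,0,0],[255,0.3,-0.05,0,0],[255,0.3,0.05,0,0],[255,0,0,0,0]],
  ],
  newtons=45,
)

```text
time_s: 16.25
ee_pos: [0.5376, -0.0448, 0.0184]
eef_rot: [0.464, 1.569, -0.156]
force: [-1.6, -1.6, 7.4]
grip_width: 0.0169
```

Run:
```python
from h import *
cv2.imwrite('pics/w14.png',ctrl.camera('wrist')[:,:,::-1])
cv2.imwrite('pics/s14.png',cv2.resize(ctrl.camera('scene')[100:280,290:490,::-1],None,fx=3.2,fy=3.2,interpolation=2))
todo([0,0,0]);lev()
```

```text
t 16.35 pos [ 0.5376 -0.0448  0.0185] w 0.0167 F [-1.37 -1.64  6.48] x [ 0.002 -0.    -1.   ] yawy 54.46 tool cm [  1.76 -27.6  -46.36] q [-0.15  0.51  1.71 -0.    0.92 -1.1 ]
lever est 1.6599299216088454 radius 0.10253778701512163 v 0.0006427846104447093
```

View pics/s14.png

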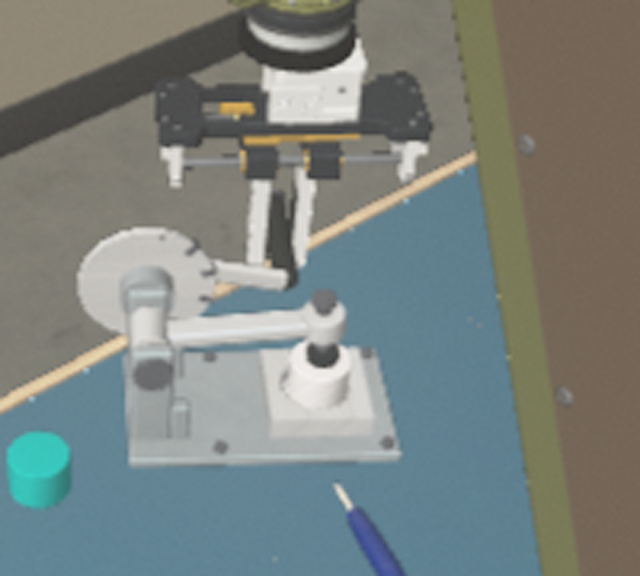

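View pics/w14.png

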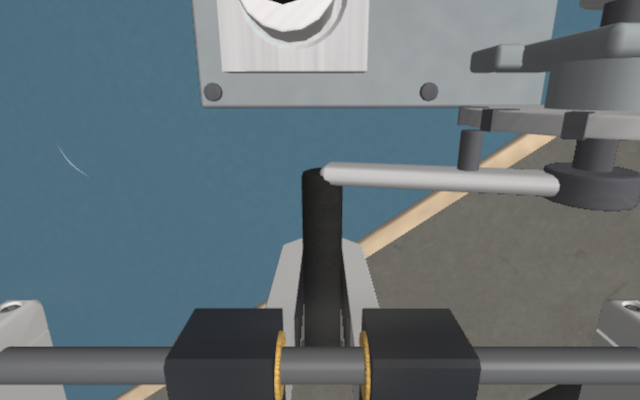

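Emit:
play_rows(
  increments=[
    [[255,0.2,0.05,0,0],[255,0.2,0.05,0,0],[255,0,0,0,0]],
  ],
)

```text
time_s: 16.6
ee_pos: [0.5381, -0.0442, 0.0146]
eef_rot: [0.259, 1.569, -0.361]
force: [-2.3, -3.3, 7.6]
grip_width: 0.0168
```

Run:
```python
from h import *
im=ctrl.camera('wrist');cv2.imwrite('pics/w15.png',im[:,:,::-1])
s=ctrl.camera('scene')
cv2.imwrite('pics/s15.png',cv2.resize(s[165:240,310:420,::-1],None,fx=6,fy=6,interpolation=2))
a=cv2.imread('pics/s14.png')
todo([0,0,0]);lev()
```

```text
t 16.7 pos [ 0.5381 -0.0442  0.0147] w 0.0171 F [-3.02 -3.16  8.34] x [ 0.001 -0.001 -1.   ] yawy 54.47 tool cm [  1.39 -27.68 -46.36] q [-0.15  0.51  1.71 -0.    0.91 -1.1 ]
lever est 1.698224912680394 radius 0.10300095115688634 v 0.0006539064430774252
```

View pics/s15.png

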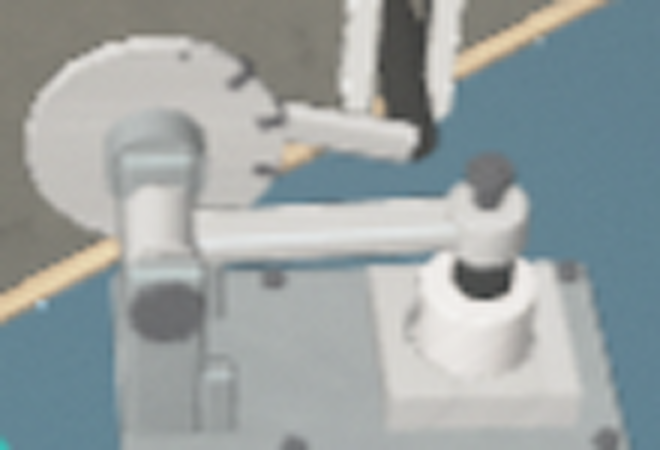

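View pics/w15.png

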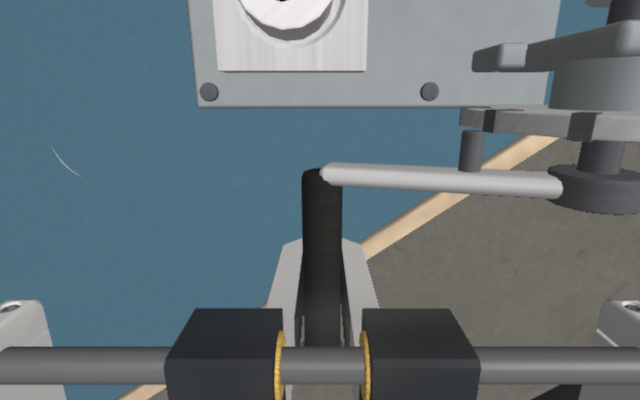

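Run:
```python
from h import *
Es=ext('scene');D=np.array([.4278,.0195]);y=np.radians(54.5);u=np.array([np.cos(y),np.sin(y)]);v=np.array([u[1],-u[0]])
for t in (0,1.5,1.55,1.6,1.65,1.7,1.73):
    a=1.35-t;P=D+u*(.11-.1*np.cos(a))+v*.08; 
    P2=D+u*(.11-.1*np.cos(a))+v*.16
    print(t,proj(Es,[*P,.07+.1*np.sin(a)]).round(1),proj(Es,[*P2,.07+.1*np.sin(a)]).round(1))
a=cv2.resize(cv2.imread('pics/scene0.png')[110:170,320:370],None,fx=8,fy=8,interpolation=2);cv2.imwrite('pics/c0.png',a)
s=ctrl.camera('scene');cv2.imwrite('pics/s16.png',cv2.resize(s[150:200,350:400,::-1],None,fx=10,fy=10,interpolation=2))
```

```text
0 [346.1 142.4] [343.6 120.7]
1.5 [379.7 183.8] [375.6 161.4]
1.55 [379.2 185.6] [375.  163.1]
1.6 [378.5 187.3] [374.4 164.8]
1.65 [377.7 188.9] [373.7 166.4]
1.7 [376.8 190.5] [372.8 168. ]
1.73 [376.2 191.5] [372.3 169. ]
```

View pics/s16.png

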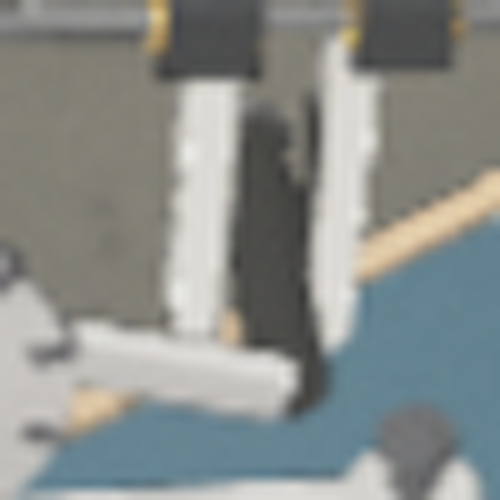

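View pics/c0.png

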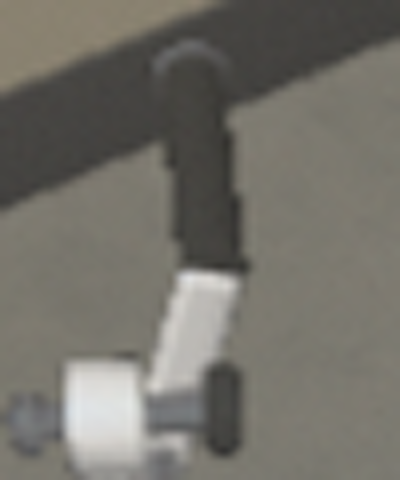

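Emit:
play_rows(
  increments=[
    [[255,0.2,0.02,0,0],[255,0.15,0.02,0,0],[255,0,0,0,0],[255,0,0,0,0]],
  ],
)

```text
time_s: 17.08
ee_pos: [0.5386, -0.0435, 0.0115]
eef_rot: [0.559, 1.569, -0.062]
force: [-3.6, 0.0, 11.9]
grip_width: 0.0169
```

Run:
```python
from h import *
todo([0,0,0]);lev()
s=ctrl.camera('scene')
cv2.imwrite('pics/s17.png',cv2.resize(s[150:250,310:420,::-1],None,fx=6,fy=6,interpolation=2))
cv2.imwrite('pics/t17.png',ctrl.camera('top')[:,:,::-1])
todo([0,0,0])
```

```text
t 17.08 pos [ 0.5386 -0.0435  0.0115] w 0.0169 F [-3.57  0.02 11.87] x [ 0.002 -0.    -1.   ] yawy 54.46 tool cm [  1.04 -27.77 -46.36] q [-0.15  0.52  1.71  0.    0.91 -1.1 ]
lever est 1.7299156300923284 radius 0.10337915506559303 v 0.0006846261122300817
t 17.18 pos [ 0.5386 -0.0435  0.0115] w 0.0169 F [-3.61  0.39 11.96] x [ 0.002 -0.    -1.   ] yawy 54.46 tool cm [  1.04 -27.77 -46.36] q [-0.15  0.52  1.71  0.    0.91 -1.1 ]
```

View pics/s17.png

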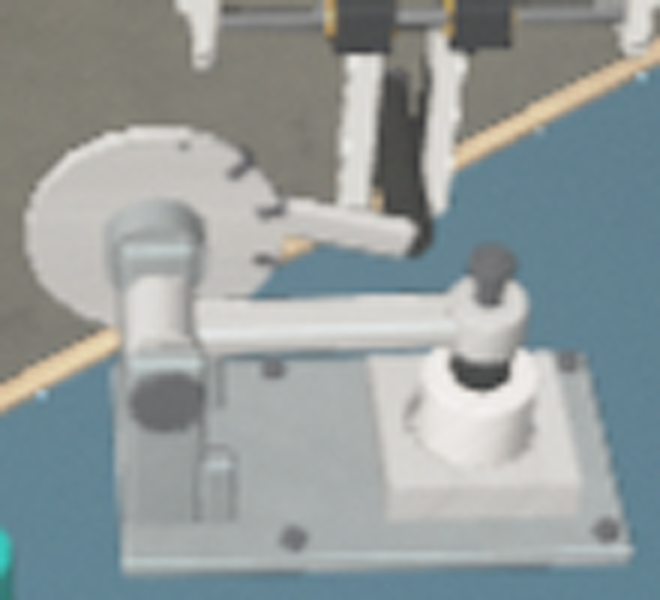

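View pics/t17.png

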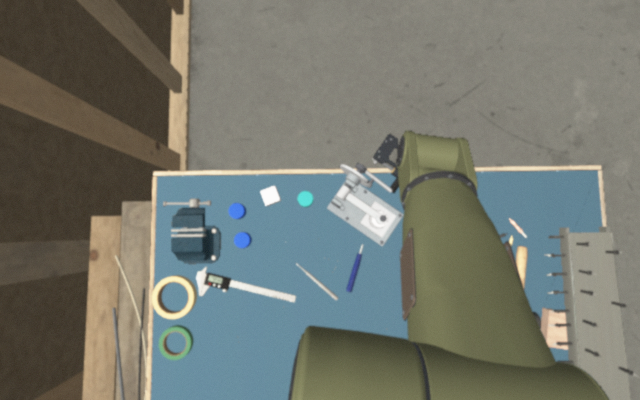

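The pad is down on the blank with its knob pushed up, the vertical push is about 12 N, and the square is still at (270,195). I'll check that the hold is steady.

Emit:
play_rows(
  increments=[
    [[255,0,0,0,0],[255,0,0,0,0],[255,0,0,0,0],[255,0,0,0,0],[255,0,0,0,0],[255,0,0,0,0],[255,0,0,0,0],[255,0,0,0,0],[255,0,0,0,0],[255,0,0,0,0],[255,0,0,0,0],[255,0,0,0,0]],
  ],
)

```text
time_s: 18.18
ee_pos: [0.5386, -0.0435, 0.0115]
eef_rot: [0.546, 1.569, -0.074]
force: [-3.3, 0.1, 10.9]
grip_width: 0.0165
```

Run:
```python
from h import *
todo([0,0,0]);a=cv2.imread('pics/t17.png')
s=ctrl.camera('scene')
cv2.imwrite('pics/s18.png',cv2.resize(s[150:250,310:420,::-1],None,fx=6,fy=6,interpolation=2))
d=cv2.absdiff(cv2.imread('pics/s18.png'),cv2.imread('pics/s17.png'));print(d.mean(),d.max())
b,_=blobs(ctrl.camera('top'),(0,0,190),(179,40,255),150)
for q,c in b:
    if q[4]<400: print(q,c,plane(ext('top'),c,.03))
```

```text
t 18.18 pos [ 0.5386 -0.0435  0.0115] w 0.0165 F [-3.26  0.08 10.91] x [ 0.002 -0.    -1.   ] yawy 54.46 tool cm [  1.04 -27.76 -46.36] q [-0.15  0.52  1.71  0.    0.91 -1.1 ]
0.7558636363636364 38
[260 186  20  20 277] [269.433213   195.14801444] [0.49310669 0.29483692 0.03      ]
[196 267  13  29 219] [201.17351598 281.73972603] [0.2797643  0.46455347 0.03      ]
```

View pics/s18.png

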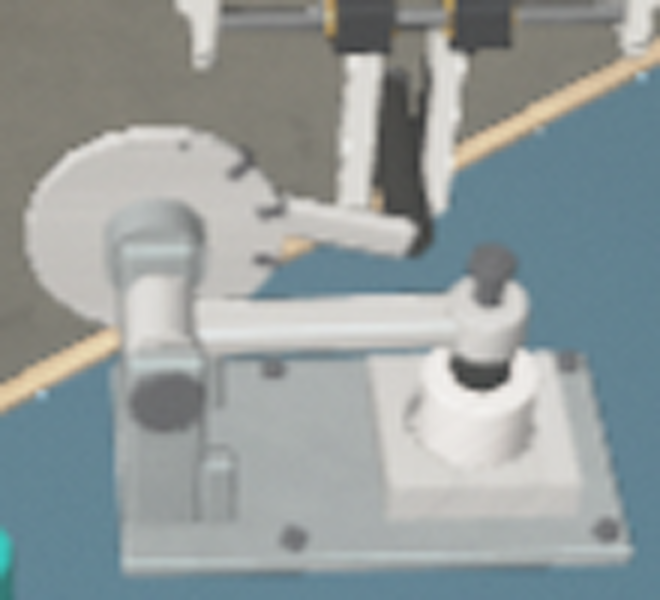

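The hold is steady: pose unchanged and force about 11 N. The square blank has not moved. Handing in.

Run:
```python
from station import ctrl
print(ctrl.hand_in())
```

```text
the job is handed in; nothing more can be done
None
```

I put the round blank into the die and let go of it with the lever at rest. Then I gripped the lever bar, took it down its arc past the first two detents to the third, and handed in at about 18 s while still holding it. No verdict was reported.

**Last checks:**
- **Hold:** the pose did not change over the last second, with a steady upward push-back of 11 to 12 N. The task gives about 10 N at the third detent.
- **Pad and blank:** the scene picture shows the pad on the blank with its rod pushed up through the collar, and the blank looks flat and central in the die.
- **Square blank:** it measures within 1 mm of where it started.

**Disagreement:** the lever angle could not be read directly.
- The tool position gives about 1.73 rad at the end.
- The scene picture gave 1.62 to 1.65 rad just before the last 3.5 mm of push. I did not re-measure the angle from a picture after that.
- The bar seems to have slipped a few millimetres in the fingers, so I take the true value as roughly 1.65 to 1.70 rad.

On the way down, while approaching the third detent, a sideways force of about 17 N built up. I shifted the tool to relieve it before the final push.

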